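Measure the free play of a worn slide drive

TASK

The carriage on this slide drive has worn loose. Take the handle of the carriage and rock it gently, first to the left until the drive resists, then to the right until it resists, without forcing the drive. Then leave the carriage standing loose within its play, well clear of the resistance on both sides, and set the marker on the scale in front to the amount of play you found, true to about 2 mm; do not disturb the things standing round it.

Things in the scene. Friction and masses are not known exactly. Their poses are not given: they have to be found in the camera images.
- slide_unit: Slide drive fixed on the desk: wooden base plate 140 x 260 x 12 mm with two rows along its y axis. Rear (x = +30 mm): closed aluminium housing 56 mm across, top at 46 mm, with the carriage. Front (x = -40 mm): white scale block 44 x 120 mm, top at 34 mm, with the marker. Origin: centre of the underside; x away from the robot, y to the left, z up; turned by up to 0.3 rad.
- carriage (a joint): Carriage position along the unit's y axis, m: 0 at the middle of the housing, growing to the left. It starts inside its free play and slides there with about 1 N of friction. The play is 12 to 28 mm long, lies anywhere between -26 and +10 mm and cannot be seen. The play is the carriage's travel between the two points where the resistance begins.
- housing_mid (a point): Middle of the housing's top, 46 mm above the desk. The drive hidden inside resists at either end of the carriage's play: a sprung stop that takes 8 N before it gives and then 1.2 N more for each mm. More than 18 N on a stop forces the drive.
- carriage_grip (a point): Middle of the carriage's handle (78 mm above the desk): an upright black fin 12 mm thick along the unit's y, 30 mm wide along x, from 54 to 92 mm above the desk, on a flat dark saddle 50 x 44 mm. Best pinched from above across its thickness, that is, along the unit's y. Axes as the unit's.
- marker (a joint): Marker's travel on the scale in m from the zero tick at the left end, growing to the right (-y of the unit), 0 to 0.06. The scale doubles: 2 mm of marker travel stand for 1 mm of play, so a play of 20 mm is 0.040. It slides with about 1.2 N of friction and stays where it is left.
- scale_zero (a point): The zero tick of the scale, on top of the scale block's left part, 34 mm above the desk. Seven dark ticks 10 mm apart run from it to the right and stand for 0, 5, 10, 15, 20, 25 and 30 mm of play; those at 0, 10, 20 and 30 are longer.
- marker_grip (a point): Middle of the marker's handle (61 mm above the desk): an upright black fin 10 mm thick along the unit's y, 22 mm wide along x, from 40 to 72 mm above the desk. Its centre along y is where it points on the scale. Best pinched from above across its thickness. Axes as the unit's.
- seal_stamp_mid (a point): Bystander: round black hand stamp with a loop handle, 46 mm across and 79 mm tall, this point half-way up; stands behind the unit.
- ink_pot_mid (a point): Bystander: open round pot, 61 mm across and 40 mm tall, this point half-way up; stands left of the unit.
- eraser_mid (a point): Bystander: eraser 20 x 43 x 12 mm, this point half-way up; lies on the robot's side of the unit.

How it is judged:
On the way, in this order (a step that is already met when the one before it is completed fails the run):
1. the carriage is pressed to the left against the drive's resistance (more than 1 N) (contact force between dog and peg_l above 1 N), for 0.05 s.
2. the carriage is pressed to the right against the drive's resistance (more than 1 N) (contact force between dog and peg_r above 1 N), for 0.05 s.
At the end, for the whole second after the job is handed in: The carriage rests inside its free play, at least 2.5 mm from where the drive resists on either side, and the marker rests within 4.5 mm of travel (about 2 mm of play) of the true amount of play on the scale (horizontal distance between dog and peg_l above 0.0105 m and horizontal distance between dog and peg_r above 0.0105 m and horizontal distance between pointer and true_mark below 0.0045 m and velocity of joint carriage between -0.005 and 0.005 m/s and velocity of joint marker between -0.005 and 0.005 m/s); the robot touches nothing.
It fails at once if the drive is forced: more than 18 N on either of its stops (contact force between dog and peg_l above 18 N or contact force between dog and peg_r above 18 N).
It fails at once if the stamp, ink pot or eraser is shifted by more than 20 mm (distance of any of seal_stamp_mid, ink_pot_mid, eraser_mid from where it was at the start of the episode above 0.02 m).
It also fails if it takes over 58 s, if anything falls off the work surface, if the arm or the gripper's body presses on something with over 40 N, if the wrist force passes 120 N, or if a joint passes its speed limit or range.

ROBOT

A 6-joint arm with a two-finger parallel gripper is mounted at the origin on a cart in front of the work surface, level with it; the furniture and walls round the work are solid. World frame = base frame: x ahead of the robot, y to its left, z up, the work surface at z = 0. Lengths are in m, angles in rad, forces in N, time in s.
With the tool pointing down it reaches from about 0.25 to 0.725 m from the base axis. Payload 9.7 kg.
Tool frame: the origin (TCP) lies between the finger pads; the fingertips stand 17 mm ahead of it and the grasp point (between the pads) lies 2 mm behind it (env.tip_extent is the distance from the TCP to the fingertips, in m); z points along the fingers, x is the direction in which the jaws open and shut, and the axes are right-handed (so a half turn about z gives the same grasp; the last joint's range is limited). The gripper opens to 85 mm and grips with 20 to 120 N. Pads are 22 mm wide; open, the fingers measure 114 mm over their backs; the gripper's body (76 mm by 85 mm) begins 54 mm behind the grasp point. The pads swing forward as they close: fully open they stand 13 mm farther back than shut.
Start: joints at [1.152, 0.087, 0.176, 1.66, 0, 1.571], TCP at [0.224, 0.502, 0.248] pointing down, gripper open.
Joint ranges: [-3.13, 3.13], [-0.85, 1.81], [-1.15, 1.24], [-2.2, 2.28], [-1.44, 1.52], [-3.14, 3.14]. Speed limits (rad/s): [2.22, 2.22, 2.57, 3.14, 3.14, 3.14].

INTERFACE

Orientations are given as a unit quaternion [x, y, z, w].
In Python, from workcell import env, cams, workorder, models gives the robot as it stands.
- The arm moves only by the shell command python3 -m handwheel 'ROWS' [FORCE]. ROWS is a JSON object of lists of equal length, an entry for each row: "travel": the shift along the tool's x, y, z in m, a list of three; "yaw": the turn about the tool's z in units of 5 degrees (1.0 is 5 degrees); "grip": the opening in per cent of the stroke, from 0 (shut) to 100 (fully open). A call has 1 to 8 rows; each row shifts and turns the commanded pose from where the row before left it, along the tool's axes as they then stand; what a row does not reach is not made up. A row lasts 1/8 s, in which the tool goes at most 62.5 mm and 10.7 degrees, less where a joint would pass 70% of its speed; a pose out of reach is approached as far as the arm can. A call is refused whole if a number of a shift passes 0.0625 or a number of a turn 1, either way. A call with a gripper value outside its range is refused whole. The fingers move at their own pace and stop on an object; FORCE is the grip in N (left out, the last holds). Time passes only in rows, so rows that do not move let the fingers close. It gives the time, the measured TCP pose, the force and the opening at its end, in the units of the state.
- env.sense(): the state, without advancing time (a new reading comes with each control period).
- cams.capture(name): name is "scene" or "top"; returns a dict with "pixels" (480x640x3 uint8, red, green, blue), "z_map" (480x640 float32, m along the optical axis (not along the pixel's ray), 0 where there is no reading), "intrinsics" (3x3 intrinsics, pixels), "R" (3x3) and "t" (3): a world point X has camera coordinates R X + t. Camera axes: x right, y down, z forward; pixel columns grow to the right and rows downward; lengths in m; the calibration is good to about 2 mm. A picture is of the moment at which its call begins.
- workorder.sign_off(): hands the job in, once; it reports no verdict.
Trained networks look in the newest picture that a camera, given by its name, has taken for a name from the list of things; names that differ only in an ending like _2 or _b are one class to them, and where a whole thing is asked for, a point or a joint stands for the part that bears it (a point fixed in the world has none). Each returns a list of dicts, best first, with "conf" (0 to 1); they miss things now and then, are a little off and sometimes report something else, mostly with a low value. They report only what shows in the picture. A call takes as long as a camera call.
- models.spot_in(camera, target): "extent" ([left, top, right, bottom] in pixels, round what is visible of it).
The state is a dict: "clock": time; "joint_pos": joint angles; "qd": joint speeds; "effort": joint torques, N m; "tcp_pos": TCP position; "tcp_rot": TCP orientation; "contact_force": force on the tool from outside, world axes, zero at the start; "torque": the same for the moment, N m; "width": opening from 0.0 (shut) to 1.0 (fully open).
Only numpy, scipy, OpenCV 4.12 (cv2) and the standard library are available. Lean on these libraries where they do the work, as an engineer would, in place of code of your own. Each camera call takes 0.05 s, during which the arm holds its last target.

## Working session

There is one attempt and no reset: what is moved stays moved. The work goes in short steps, Python scripts to look and compute and a shell command to move; the robot and the scene stay as the last step left them, time stands still between calls to the robot, and variables do not carry over. Pictures are saved under pics/ and viewed, and the job is handed in when it is done.

```bash
mkdir -p pics; ls; cat > h.py <<'E'
import numpy as np, cv2
from workcell import env, cams, workorder, models
def save(c,n): cv2.imwrite('pics/'+n+'.png', c['pixels'][:,:,::-1])
def px2w(c,u,v,z):
    K=c['intrinsics'];R=c['R'];t=c['t']
    d=R.T@np.linalg.inv(K)@np.array([u,v,1.]);o=-R.T@t
    return o+d*(z-o[2])/d[2]
def w2px(c,X):
    p=c['intrinsics']@(c['R']@np.array(X)+c['t']); return p[:2]/p[2]
E
python3 - <<'E'
from h import *
for n in ['top','scene']:
    c=cams.capture(n); save(c,n+'0'); print(n,c['t'],(-c['R'].T@c['t']).round(3))
    for k in ['carriage_grip','marker_grip','slide_unit','seal_stamp_mid','ink_pot_mid','eraser_mid']:
        print(k,[(np.round(r['extent']),round(r['conf'],2)) for r in models.spot_in(n,k)[:2]])
s=env.sense();print(s)
E
```

```text
pics
top [0.29396245 0.52336524 0.85138571] [0.388 0.294 0.921]
carriage_grip [(array([376., 187., 401., 214.]), 0.97)]
marker_grip [(array([374., 228., 389., 246.]), 0.44)]
slide_unit [(array([319., 176., 454., 261.]), 0.81), (array([374., 227., 390., 245.]), 0.71)]
seal_stamp_mid [(array([351., 155., 370., 181.]), 0.71), (array([374., 184., 399., 212.]), 0.42)]
ink_pot_mid [(array([277., 195., 306., 231.]), 0.81)]
eraser_mid [(array([342., 275., 361., 289.]), 0.74)]
scene [-0.32774196  0.39769594  0.51980641] [ 0.237 -0.275  0.636]
carriage_grip [(array([371., 265., 413., 310.]), 0.57)]
marker_grip [(array([338., 290., 360., 314.]), 0.66)]
slide_unit [(array([290., 244., 478., 412.]), 0.85)]
seal_stamp_mid [(array([401., 237., 422., 285.]), 0.74)]
ink_pot_mid [(array([298., 218., 334., 256.]), 0.74), (array([333., 286., 358., 318.]), 0.32)]
eraser_mid [(array([260., 307., 291., 331.]), 0.96)]
{'clock': 0.7, 'joint_pos': array([1.15196841e+00, 8.69026669e-02, 1.75944579e-01, 1.65981363e+00,
       2.37964010e-05, 1.57081840e+00]), 'qd': array([ 0.00076017,  0.0004416 , -0.00165158,  0.00038074,  0.00015354,
       -0.00137779]), 'effort': array([-2.99640466e-03, -5.19966888e+01,  4.64781046e+01,  1.12901365e-03,
       -2.24845153e-04,  1.73494209e-05]), 'tcp_pos': array([0.22367632, 0.50247003, 0.2483056 ]), 'tcp_rot': array([ 8.38662661e-01,  5.44651210e-01,  3.83798435e-06, -1.66799305e-05]), 'contact_force': array([ 0.27574791, -0.36481726, -0.26265806]), 'torque': array([-0.07532991, -0.01663856,  0.02433534]), 'width': 1.0008750832244293}
```

View pics/top0.png

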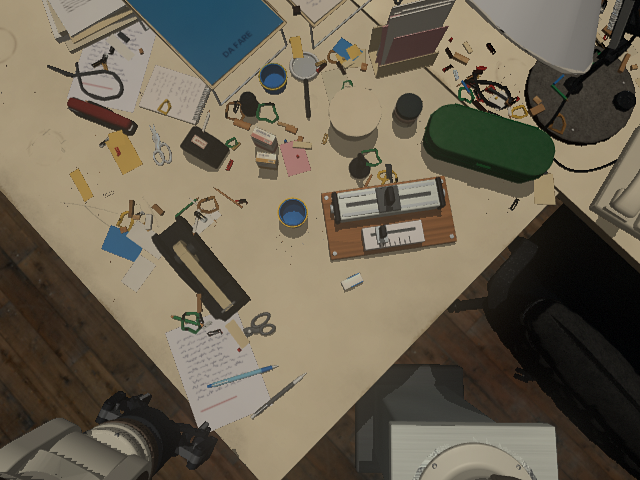

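View pics/scene0.png

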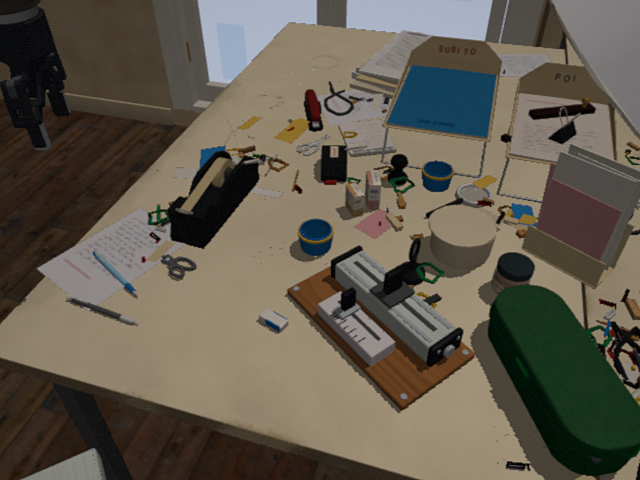

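```bash
python3 - <<'E'
from h import *
c=cams.capture('top')
im=c['pixels'][140:300,260:470]
cv2.imwrite('pics/topzoom.png',cv2.resize(im[:,:,::-1],None,fx=3.8,fy=3.7,interpolation=cv2.INTER_CUBIC))
# world xyz from depth
H,W=c['z_map'].shape;u,v=np.meshgrid(np.arange(W),np.arange(H));z=c['z_map']
P=np.stack([u*z,v*z,z],-1)@np.linalg.inv(np.diag([1,1,1.])@c['intrinsics']).T
X=(P-c['t'])@c['R']
m=np.zeros((H,W),bool);m[140:300,310:470]=1
for lo,hi in [(.008,.016),(.030,.038),(.042,.0475),(.049,.058),(.066,.076),(.086,.097)]:
    k=m&(X[...,2]>lo)&(X[...,2]<hi)&(z>0)
    p=X[k];
    if len(p)<5: print(lo,len(p));continue
    r=cv2.minAreaRect(p[:,:2].astype(np.float32)*1000)
    print(lo,len(p),np.round(np.median(p,0),4),r)
print(w2px(c,[.4,.2,0]),w2px(c,[.5,.2,0]))
E
```

```text
0.008 4227 [0.5338 0.1975 0.0122] ((585.93310546875, 141.54891967773438), (313.00006103515625, 317.0483093261719), 10.88844108581543)
0.03 1255 [0.5158 0.1485 0.0342] ((602.0112915039062, 155.46853637695312), (204.2073974609375, 259.23822021484375), 59.294681549072266)
0.042 1899 [0.5833 0.145  0.0458] ((607.3631591796875, 150.75839233398438), (200.0299835205078, 242.5680694580078), 58.78892135620117)
0.049 772 [0.5855 0.1666 0.053 ] ((609.4620971679688, 152.6421661376953), (197.54855346679688, 242.55191040039062), 58.91967010498047)
0.066 183 [0.6506 0.1741 0.069 ] ((614.5878295898438, 102.49552917480469), (168.85214233398438, 214.7246551513672), 15.56975269317627)
0.086 98 [0.5821 0.1691 0.0916] ((582.7008666992188, 168.58419799804688), (28.763599395751953, 12.24535083770752), 9.913147926330566)
[369.46014497 292.42996649] [369.27418902 243.31096005]
```

View pics/topzoom.png

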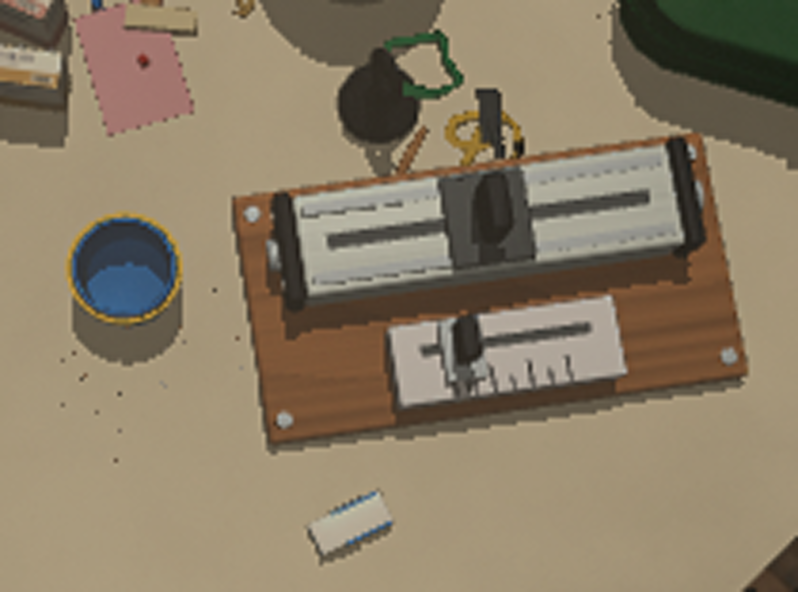

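```bash
cat >> h.py <<'E'
def cloud(c):
    H,W=c['z_map'].shape;u,v=np.meshgrid(np.arange(W),np.arange(H));z=c['z_map']
    P=np.stack([u*z,v*z,z],-1)@np.linalg.inv(c['intrinsics']).T
    X=(P-c['t'])@c['R']; X[z==0]=np.nan; return X
def big(X,lo,hi,box):
    H,W=X.shape[:2];m=np.zeros((H,W),np.uint8);x0,y0,x1,y1=box
    k=(X[...,2]>lo)&(X[...,2]<hi);m[y0:y1,x0:x1]=k[y0:y1,x0:x1]
    n,l,s,_=cv2.connectedComponentsWithStats(m,connectivity=8)
    i=1+np.argmax(s[1:,4]);p=X[l==i]
    r=cv2.minAreaRect(p[:,:2].astype(np.float32)*1000)
    return len(p),np.round(p.mean(0),4),[np.round(q,1) for q in r]
E
python3 - <<'E'
from h import *
c=cams.capture('top');X=cloud(c)
print('base',big(X,.008,.016,(315,170,465,270)))
print('scale',big(X,.030,.038,(355,205,430,255)))
print('hous',big(X,.042,.049,(325,170,450,232)))
print('fin',big(X,.086,.097,(360,170,420,232)))
print('mk',big(X,.066,.078,(365,215,400,255)))
E
```

```text
base (3501, array([0.5289, 0.166 , 0.0122]), [array([553.1, 162.6]), array([139.4, 260.2]), np.float64(9.2)])
scale (1122, array([0.5136, 0.1532, 0.0343]), [array([514.2, 156.2]), array([ 44.2, 120.6]), np.float64(9.1)])
hous (2260, array([0.5821, 0.167 , 0.0462]), [array([583.2, 167.6]), array([ 59.9, 221.4]), np.float64(8.9)])
fin (98, array([0.5824, 0.1691, 0.0917]), [array([582.7, 168.5]), array([28.9, 12.5]), np.float64(8.5)])
mk (65, array([0.5163, 0.1809, 0.0716]), [array([516.4, 180.3]), array([22.1, 10.5]), np.float64(9.6)])
```

```bash
python3 -m handwheel '{"travel":[[0,0,0],[0,0,0],[0,0,0],[0,0,0],[0,0,0],[0,0,0],[0,0,0],[0,0,0]],"yaw":[-0.95,-0.95,-0.95,-0.95,-0.95,-0.95,-0.92,0],"grip":[100,100,100,100,100,80,60,60]}' 30
python3 -m handwheel '{"travel":[[-0.045,0.035,0],[-0.045,0.035,0],[-0.045,0.035,0],[-0.045,0.035,0],[-0.045,0.035,0],[-0.045,0.035,0],[-0.045,0.035,0],[-0.045,0.035,0]],"yaw":[0,0,0,0,0,0,0,0],"grip":[60,60,60,60,60,60,60,60]}'
cat > st.py <<'E'
from h import *
th=np.radians(9.1);ux=np.array([np.cos(th),np.sin(th)]);uy=np.array([-np.sin(th),np.cos(th)])
def st(tgt=None):
    s=env.sense();from scipy.spatial.transform import Rotation as R
    M=R.from_quat(s['tcp_rot']).as_matrix();p=s['tcp_pos']
    print('t',round(s['clock'],2),'p',p.round(4),'yaw',np.degrees(np.arctan2(M[1,0],M[0,0])).round(2),'zax',M[:,2].round(3),'w',round(s['width'],3),'F',s['contact_force'].round(2))
    if tgt is not None: print('todo tool',(M.T@(np.array(tgt)-p)).round(4))
E
python3 -c "
from st import *
st([.5827,.1685,.076])"
```

```text
clock: 1.8
tcp_pos: [0.2236, 0.5025, 0.2483]
tcp_rot: [0.649, 0.761, -0.0, -0.0]
contact_force: [-0.5, -0.2, 0.8]
width: 0.6
clock: 2.8
tcp_pos: [0.5583, 0.1898, 0.2484]
tcp_rot: [0.65, 0.76, 0.0, 0.0]
contact_force: [-0.1, 2.1, 0.4]
width: 0.599
t 2.8 p [0.5583 0.1898 0.2484] yaw 98.98 zax [ 0.  0. -1.] w 0.599 F [-0.12  2.06  0.38]
todo tool [-0.0249  0.0207  0.1725]
```

```bash
python3 -m handwheel '{"travel":[[-0.0125,0.010,0.04],[-0.0125,0.0105,0.04],[0,0,0.04],[0,0,0],[0,0,0]],"yaw":[0,0,0,0,0],"grip":[60,60,60,60,60]}'
python3 -c "
from st import *
st([.5827,.1685,.076])
c=cams.capture('top');save(c,'top1');c=cams.capture('scene');save(c,'scene1')"
```

```text
clock: 3.42
tcp_pos: [0.5817, 0.1702, 0.1302]
tcp_rot: [0.649, 0.761, 0.001, 0.0]
contact_force: [-0.3, -0.5, 0.1]
width: 0.603
t 3.42 p [0.5817 0.1702 0.1302] yaw 99.07 zax [ 0.002  0.001 -1.   ] w 0.603 F [-0.27 -0.53  0.05]
todo tool [-0.0018  0.0006  0.0542]
```

View pics/scene1.png

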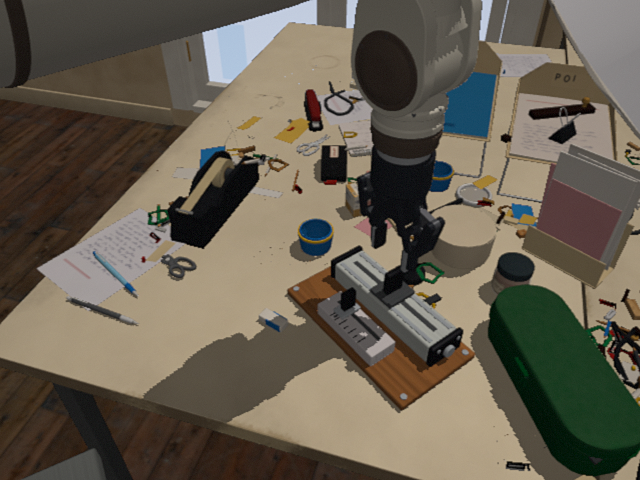

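The jaws straddle the carriage fin (near pixel 393,283), and the marker fin at 347,298 is clear. I'll go down now.

```bash
python3 -m handwheel '{"travel":[[-0.0018,0.0006,0.02],[0,0,0.02],[0,0,0.014],[0,0,0],[0,0,0]],"yaw":[0,0,0,0,0],"grip":[60,60,60,60,60]}' 30
python3 -c "
from st import *
st([.5827,.1685,.076])"
python3 -m handwheel '{"travel":[[0,0,0],[0,0,0],[0,0,0],[0,0,0],[0,0,0],[0,0,0]],"yaw":[0,0,0,0,0,0],"grip":[30,22,18,16,14,0]}' 30
python3 -c "
from st import *
st([.5827,.1685,.076])"
```

```text
clock: 4.15
tcp_pos: [0.5827, 0.1684, 0.0754]
tcp_rot: [0.649, 0.761, 0.001, 0.0]
contact_force: [-1.4, -0.1, 0.3]
width: 0.6
t 4.15 p [0.5827 0.1684 0.0754] yaw 99.11 zax [ 0.001  0.    -1.   ] w 0.6 F [-1.44 -0.08  0.35]
todo tool [ 0.0001  0.0001 -0.0006]
clock: 4.9
tcp_pos: [0.5823, 0.168, 0.0744]
tcp_rot: [0.649, 0.761, -0.0, 0.0]
contact_force: [0.7, -1.9, 1.4]
width: 0.138
t 4.9 p [0.5823 0.168  0.0744] yaw 99.09 zax [ 0. -0. -1.] w 0.138 F [ 0.68 -1.91  1.42]
todo tool [ 0.0004  0.0005 -0.0016]
```

```bash
cat > f.py <<'E'
from st import *
P0=np.array([.5827,.1685])
def f():
    s=env.sense();F=s['contact_force'][:2];p=s['tcp_pos'][:2]-P0
    print('t %.2f  y %.2f mm x %.2f  Fy %.2f Fx %.2f Fz %.2f w %.3f z %.4f'%(s['clock'],p@uy*1e3,p@ux*1e3,F@uy,F@ux,s['contact_force'][2],s['width'],s['tcp_pos'][2]))
E
F(){ python3 -c "from f import *; f()"; }
F
python3 -m handwheel '{"travel":[[0.001,0,0],[0.001,0,0],[0,0,0]],"yaw":[0,0,0],"grip":[0,0,0]}' >/dev/null; F
python3 -m handwheel '{"travel":[[0.001,0,0],[0,0,0]],"yaw":[0,0],"grip":[0,0]}' >/dev/null; F
python3 -m handwheel '{"travel":[[0.001,0,0],[0,0,0]],"yaw":[0,0],"grip":[0,0]}' >/dev/null; F
```

```text
t 4.90  y -0.42 mm x -0.50  Fy -2.00 Fx 0.37 Fz 1.42 w 0.138 z 0.0744
t 5.28  y 0.56 mm x -0.46  Fy -8.83 Fx 0.59 Fz 2.16 w 0.137 z 0.0745
t 5.53  y 1.34 mm x -0.49  Fy -9.49 Fx 0.28 Fz 2.13 w 0.135 z 0.0745
t 5.78  y 2.15 mm x -0.49  Fy -10.35 Fx -0.56 Fz 2.27 w 0.134 z 0.0745
```

```bash
F(){ python3 -c "from f import *; f()"; }
python3 -m handwheel '{"travel":[[-0.001,0,0],[0,0,0]],"yaw":[0,0],"grip":[0,0]}' >/dev/null; F
python3 -m handwheel '{"travel":[[-0.001,0,0],[0,0,0]],"yaw":[0,0],"grip":[0,0]}' >/dev/null; F
python3 -m handwheel '{"travel":[[-0.001,0,0],[0,0,0]],"yaw":[0,0],"grip":[0,0]}' >/dev/null; F
python3 -m handwheel '{"travel":[[-0.001,0,0],[0,0,0]],"yaw":[0,0],"grip":[0,0]}' >/dev/null; F
python3 -m handwheel '{"travel":[[-0.001,0,0],[0,0,0]],"yaw":[0,0],"grip":[0,0]}' >/dev/null; F
echo fwd
python3 -m handwheel '{"travel":[[0.0005,0,0],[0,0,0]],"yaw":[0,0],"grip":[0,0]}' >/dev/null; F
python3 -m handwheel '{"travel":[[0.0005,0,0],[0,0,0]],"yaw":[0,0],"grip":[0,0]}' >/dev/null; F
python3 -m handwheel '{"travel":[[0.0005,0,0],[0,0,0]],"yaw":[0,0],"grip":[0,0]}' >/dev/null; F
python3 -m handwheel '{"travel":[[0.0005,0,0],[0,0,0]],"yaw":[0,0],"grip":[0,0]}' >/dev/null; F
python3 -m handwheel '{"travel":[[0.0005,0,0],[0,0,0]],"yaw":[0,0],"grip":[0,0]}' >/dev/null; F
python3 -m handwheel '{"travel":[[0.0005,0,0],[0,0,0]],"yaw":[0,0],"grip":[0,0]}' >/dev/null; F
```

```text
t 6.03  y 1.26 mm x -0.49  Fy -10.35 Fx 0.09 Fz 2.63 w 0.135 z 0.0745
t 6.28  y 0.45 mm x -0.50  Fy -8.86 Fx -0.53 Fz 2.40 w 0.138 z 0.0744
t 6.53  y -0.18 mm x -0.48  Fy -6.99 Fx -0.26 Fz 2.16 w 0.134 z 0.0745
t 6.78  y -0.36 mm x -0.50  Fy -3.94 Fx -0.51 Fz 2.98 w 0.142 z 0.0744
t 7.03  y -0.85 mm x -0.51  Fy 0.96 Fx -0.57 Fz 4.18 w 0.135 z 0.0744
fwd
t 7.28  y -0.60 mm x -0.48  Fy -0.44 Fx 0.21 Fz 4.73 w 0.140 z 0.0745
t 7.53  y -0.40 mm x -0.49  Fy -0.75 Fx -0.34 Fz 5.37 w 0.137 z 0.0744
t 7.78  y -0.29 mm x -0.48  Fy -3.88 Fx -0.05 Fz 4.28 w 0.137 z 0.0745
t 8.03  y -0.19 mm x -0.51  Fy -6.53 Fx -0.26 Fz 4.78 w 0.135 z 0.0744
t 8.28  y -0.04 mm x -0.48  Fy -8.89 Fx -0.59 Fz 5.07 w 0.139 z 0.0745
t 8.53  y 0.28 mm x -0.51  Fy -8.91 Fx -0.37 Fz 5.74 w 0.134 z 0.0744
```

```bash
F(){ python3 -c "from f import *; f()"; }
python3 -m handwheel '{"travel":[[-0.002,0,0],[-0.002,0,0],[-0.002,0,0],[-0.002,0,0],[-0.002,0,0],[0,0,0]],"yaw":[0,0,0,0,0,0],"grip":[0,0,0,0,0,0]}' >/dev/null; F
python3 -m handwheel '{"travel":[[-0.001,0,0],[-0.001,0,0],[0,0,0]],"yaw":[0,0,0],"grip":[0,0,0]}' >/dev/null; F
```

```text
t 9.28  y -8.18 mm x -0.52  Fy -1.03 Fx -0.96 Fz 4.03 w 0.135 z 0.0744
t 9.65  y -10.09 mm x -0.52  Fy 0.40 Fx -0.90 Fz 4.77 w 0.134 z 0.0744
```

```bash
F(){ python3 -c "from f import *; f()"; }
python3 -m handwheel '{"travel":[[-0.001,0,0],[0,0,0]],"yaw":[0,0],"grip":[0,0]}' >/dev/null; F
python3 -m handwheel '{"travel":[[-0.001,0,0],[0,0,0]],"yaw":[0,0],"grip":[0,0]}' >/dev/null; F
python3 -m handwheel '{"travel":[[-0.001,0,0],[0,0,0]],"yaw":[0,0],"grip":[0,0]}' >/dev/null; F
```

```text
t 9.90  y -11.04 mm x -0.50  Fy 1.61 Fx 0.02 Fz 5.09 w 0.135 z 0.0745
t 10.15  y -12.05 mm x -0.49  Fy 0.07 Fx -0.45 Fz 4.69 w 0.135 z 0.0744
t 10.40  y -13.04 mm x -0.50  Fy 0.49 Fx -0.53 Fz 5.88 w 0.140 z 0.0744
```

```bash
F(){ python3 -c "from f import *; f()"; }
python3 -m handwheel '{"travel":[[-0.001,0,0],[0,0,0]],"yaw":[0,0],"grip":[0,0]}' >/dev/null; F
python3 -m handwheel '{"travel":[[-0.001,0,0],[0,0,0]],"yaw":[0,0],"grip":[0,0]}' >/dev/null; F
python3 -m handwheel '{"travel":[[-0.001,0,0],[0,0,0]],"yaw":[0,0],"grip":[0,0]}' >/dev/null; F
python3 -m handwheel '{"travel":[[-0.001,0,0],[0,0,0]],"yaw":[0,0],"grip":[0,0]}' >/dev/null; F
```

```text
t 10.65  y -14.05 mm x -0.51  Fy 0.33 Fx -0.30 Fz 4.72 w 0.136 z 0.0744
t 10.90  y -15.03 mm x -0.52  Fy 0.71 Fx -0.74 Fz 5.78 w 0.136 z 0.0744
t 11.15  y -16.06 mm x -0.51  Fy 0.90 Fx -0.18 Fz 4.85 w 0.134 z 0.0744
t 11.40  y -17.05 mm x -0.51  Fy 1.10 Fx -0.86 Fz 5.82 w 0.136 z 0.0744
```

```bash
F(){ python3 -c "from f import *; f()"; }
python3 -m handwheel '{"travel":[[-0.001,0,0],[0,0,0]],"yaw":[0,0],"grip":[0,0]}' >/dev/null; F
python3 -m handwheel '{"travel":[[-0.001,0,0],[0,0,0]],"yaw":[0,0],"grip":[0,0]}' >/dev/null; F
python3 -m handwheel '{"travel":[[-0.001,0,0],[0,0,0]],"yaw":[0,0],"grip":[0,0]}' >/dev/null; F
python3 -m handwheel '{"travel":[[-0.001,0,0],[0,0,0]],"yaw":[0,0],"grip":[0,0]}' >/dev/null; F
```

```text
t 11.65  y -18.05 mm x -0.52  Fy -0.04 Fx 0.24 Fz 5.61 w 0.137 z 0.0744
t 11.90  y -19.04 mm x -0.54  Fy 0.27 Fx -1.10 Fz 5.19 w 0.138 z 0.0744
t 12.15  y -20.05 mm x -0.52  Fy 0.13 Fx -1.51 Fz 5.35 w 0.136 z 0.0744
t 12.40  y -21.06 mm x -0.53  Fy -0.81 Fx -0.56 Fz 5.53 w 0.136 z 0.0744
```

```bash
F(){ python3 -c "from f import *; f()"; }
python3 -m handwheel '{"travel":[[-0.001,0,0],[0,0,0]],"yaw":[0,0],"grip":[0,0]}' >/dev/null; F
python3 -m handwheel '{"travel":[[-0.001,0,0],[0,0,0]],"yaw":[0,0],"grip":[0,0]}' >/dev/null; F
python3 -m handwheel '{"travel":[[-0.001,0,0],[0,0,0]],"yaw":[0,0],"grip":[0,0]}' >/dev/null; F
python3 -c "from h import *
c=cams.capture('scene');save(c,'scene2')"
```

```text
t 12.65  y -22.04 mm x -0.53  Fy 0.18 Fx -0.70 Fz 5.37 w 0.136 z 0.0744
t 12.90  y -22.97 mm x -0.52  Fy -0.46 Fx -0.66 Fz 5.35 w 0.139 z 0.0744
t 13.15  y -23.23 mm x -0.53  Fy 5.38 Fx 0.18 Fz 4.86 w 0.134 z 0.0744
```

View pics/scene2.png

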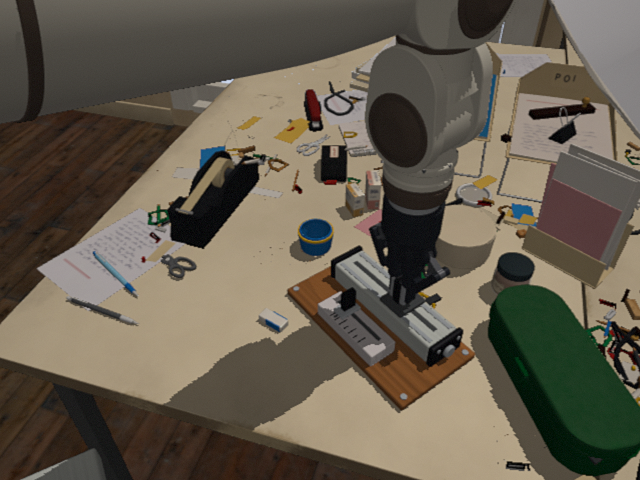

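The carriage has moved right with the jaws (saddle near pixel 398,305) and the right stop is just engaging. I'll take two small steps to confirm.

```bash
F(){ python3 -c "from f import *; f()"; }
python3 -m handwheel '{"travel":[[-0.0005,0,0],[0,0,0]],"yaw":[0,0],"grip":[0,0]}' >/dev/null; F
python3 -m handwheel '{"travel":[[-0.0005,0,0],[0,0,0]],"yaw":[0,0],"grip":[0,0]}' >/dev/null; F
echo back
python3 -m handwheel '{"travel":[[0.0005,0,0],[0,0,0]],"yaw":[0,0],"grip":[0,0]}' >/dev/null; F
python3 -m handwheel '{"travel":[[0.0005,0,0],[0,0,0]],"yaw":[0,0],"grip":[0,0]}' >/dev/null; F
python3 -m handwheel '{"travel":[[0.0005,0,0],[0,0,0]],"yaw":[0,0],"grip":[0,0]}' >/dev/null; F
python3 -m handwheel '{"travel":[[0.0005,0,0],[0,0,0]],"yaw":[0,0],"grip":[0,0]}' >/dev/null; F
```

```text
t 13.45  y -23.33 mm x -0.53  Fy 7.98 Fx 0.13 Fz 5.13 w 0.136 z 0.0744
t 13.70  y -23.61 mm x -0.56  Fy 8.65 Fx -0.29 Fz 4.97 w 0.139 z 0.0744
back
t 13.95  y -23.30 mm x -0.55  Fy 7.58 Fx 0.46 Fz 5.21 w 0.134 z 0.0744
t 14.20  y -23.20 mm x -0.54  Fy 5.31 Fx -1.34 Fz 4.92 w 0.138 z 0.0744
t 14.45  y -23.07 mm x -0.53  Fy 3.70 Fx -0.94 Fz 5.35 w 0.133 z 0.0744
t 14.70  y -22.96 mm x -0.51  Fy 1.33 Fx -0.72 Fz 5.53 w 0.137 z 0.0744
```

```bash
F(){ python3 -c "from f import *; f()"; }
python3 -m handwheel '{"travel":[[0.002,0,0],[0.002,0,0],[0.002,0,0],[0.002,0,0],[0.002,0,0],[0.001,0,0],[0,0,0],[0,0,0]],"yaw":[0,0,0,0,0,0,0,0],"grip":[0,0,0,0,0,0,0,0]}' >/dev/null; F
python3 -m handwheel '{"travel":[[0,0,0],[0,0,0],[0,0,0],[0,0,0]],"yaw":[0,0,0,0],"grip":[30,60,60,60]}' >/dev/null; F
python3 -m handwheel '{"travel":[[0,0,-0.01],[0,0,-0.03],[0,0,-0.03],[0,0,0]],"yaw":[0,0,0,0],"grip":[60,60,60,60]}' >/dev/null; F
python3 - <<'E'
from st import *
c=cams.capture('top');X=cloud(c)
print('mk',big(X,.066,.078,(365,215,400,255)))
st([.5164,.1803,.061])
c=cams.capture('scene');save(c,'scene3')
K=c['intrinsics']
# rectify top of scale block from scene cam: 8 px/mm... window unit y +-60, x +-22
c0=np.array([.5142,.1562])
def rect(c,z,n,s=6):
    pts=[];dst=[]
    for a,b in [(-22,60),(22,60),(22,-60),(-22,-60)]:
        w=c0+ux*a/1e3+uy*b/1e3;pts.append(w2px(c,[*w,z]));dst.append([(60-b)*s,(22-a)*s])
    H=cv2.getPerspectiveTransform(np.float32(pts),np.float32(dst))
    cv2.imwrite('pics/'+n+'.png',cv2.warpPerspective(c['pixels'],H,(120*s,44*s))[:,:,::-1])
rect(c,.034,'rect3')
X=cloud(c)
b=models.spot_in('scene','marker_grip')[0]['extent'];b=[int(q) for q in b];print(b)
print('mk scene',big(X,.066,.076,(b[0]-5,b[1]-5,b[2]+5,b[3]+5)))
E
```

```text
t 15.70  y -12.13 mm x -0.51  Fy 0.93 Fx -0.28 Fz 4.49 w 0.138 z 0.0744
t 16.20  y -12.25 mm x -0.67  Fy 0.79 Fx 0.10 Fz 0.51 w 0.597 z 0.0741
t 16.70  y -12.09 mm x 0.71  Fy -0.48 Fx -0.35 Fz -0.07 w 0.603 z 0.1478
mk (65, array([0.5163, 0.1809, 0.0716]), [array([516.5, 180.5]), array([22.3, 10.6]), np.float64(8.7)])
t 16.75 p [0.5847 0.1565 0.146 ] yaw 99.11 zax [ 0.003  0.001 -1.   ] w 0.601 F [-0.76  0.24 -0.32]
todo tool [ 0.0343 -0.0639  0.0848]
[334, 288, 363, 316]
mk scene (123, array([0.5182, 0.1772, 0.071 ]), [array([519., 178.]), array([22.8, 10.8]), np.float64(10.2)])
```

View pics/rect3.png

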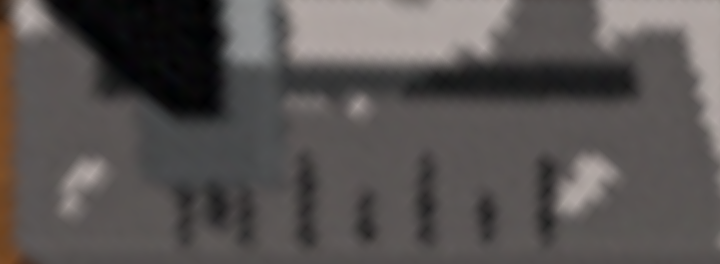

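View pics/scene3.png

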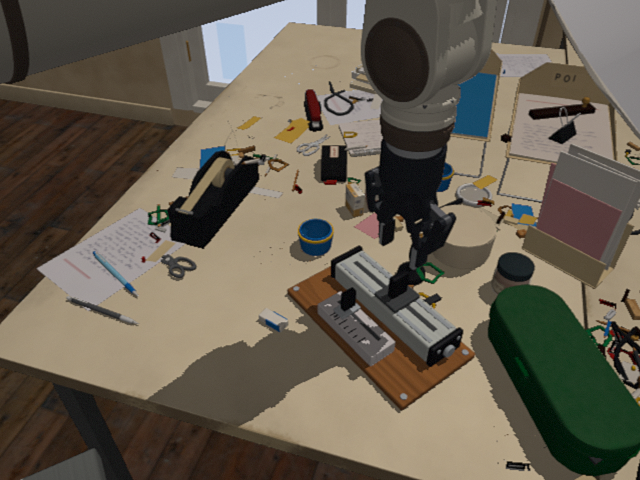

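```bash

python3 -m handwheel '{"travel":[[0.017,-0.032,0],[0.0173,-0.032,0],[0,0,0.02],[0,0,0.02],[0,0,0]],"yaw":[0,0,0,0,0],"grip":[60,60,60,60,60]}' >/dev/null
python3 - <<'E'
from st import *
st([.5165,.1806,.062])
c=cams.capture('scene');save(c,'scene4')
E
```

```text
t 17.48 p [0.5141 0.1797 0.1021] yaw 99.11 zax [-0.004 -0.001 -1.   ] w 0.6 F [ 0.95 -0.22 -0.39]
todo tool [0.0006 0.0027 0.0401]
```

View pics/scene4.png

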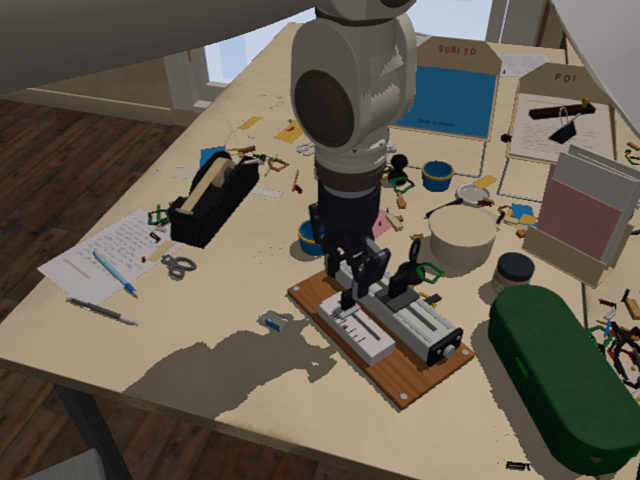

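The jaws are above the marker fin (around pixel 347,295). Next I'll lower, pinch and slide.

```bash

python3 -m handwheel '{"travel":[[0.0006,0.002,0.02],[0,0,0.019],[0,0,0],[0,0,0]],"yaw":[0,0,0,0],"grip":[60,60,60,60]}' >/dev/null
python3 -c "from st import *; st([.5165,.1806,.062])"
python3 -m handwheel '{"travel":[[0,0,0],[0,0,0],[0,0,0],[0,0,0],[0,0,0],[0,0,0]],"yaw":[0,0,0,0,0,0],"grip":[30,20,16,12,0,0]}' 30 >/dev/null
python3 -c "from st import *; st([.5165,.1806,.062]); from f import f; f()"
```

```text
t 18.02 p [0.5175 0.181  0.0658] yaw 99.1 zax [ 0.  0. -1.] w 0.6 F [ 0.36 -0.92  0.24]
todo tool [-0.0002 -0.0011  0.0038]
t 18.77 p [0.5174 0.181  0.0656] yaw 99.1 zax [ 0.  0. -1.] w 0.111 F [ 0.01 -0.76  4.86]
todo tool [-0.0002 -0.001   0.0036]
t 18.77  y 22.64 mm x -62.46  Fy -0.75 Fx -0.11 Fz 4.86 w 0.111 z 0.0656
```

```bash

python3 -m handwheel '{"travel":[[-0.006,0,0],[-0.006,0,0],[-0.006,0,0],[-0.006,0,0],[-0.006,0,0],[-0.006,0,0],[-0.003,0,0],[0,0,0]],"yaw":[0,0,0,0,0,0,0,0],"grip":[0,0,0,0,0,0,0,0]}' >/dev/null
python3 -m handwheel '{"travel":[[0,0,0],[0,0,0]],"yaw":[0,0],"grip":[0,0]}' >/dev/null
python3 -c "from f import f; f()"
```

```text
t 20.02  y -17.08 mm x -62.48  Fy -1.22 Fx -0.60 Fz 4.90 w 0.112 z 0.0655
```

```bash

python3 -m handwheel '{"travel":[[0,0,0],[0,0,0],[0,0,0],[0,0,0],[0,0,-0.01],[0,0,-0.03],[0,0,-0.04],[0,0,-0.04]],"yaw":[0,0,0,0,0,0,0,0],"grip":[30,60,60,60,60,60,60,60]}' >/dev/null
python3 -m handwheel '{"travel":[[0.05,-0.03,0],[0.05,-0.03,0],[0.05,-0.03,0],[0.05,-0.03,0],[0.05,-0.03,0],[0,0,0],[0,0,0]],"yaw":[0,0,0,0,0,0,0],"grip":[60,60,60,60,60,60,60]}' >/dev/null
python3 - <<'E'
from st import *
c=cams.capture('top');save(c,'top5');X=cloud(c)
print('base',big(X,.008,.016,(315,170,465,270)))
print('scale',big(X,.030,.038,(355,205,430,255)))
print('fin',big(X,.086,.097,(360,170,440,232)))
print('mk',big(X,.066,.078,(365,215,430,255)))
c0=np.array([.5142,.1562])
def rect(c,z,n,s=6):
    pts=[];dst=[]
    for a,b in [(-22,60),(22,60),(22,-60),(-22,-60)]:
        w=c0+ux*a/1e3+uy*b/1e3;pts.append(w2px(c,[*w,z]));dst.append([(60-b)*s,(22-a)*s])
    H=cv2.getPerspectiveTransform(np.float32(pts),np.float32(dst))
    return cv2.warpPerspective(c['pixels'],H,(120*s,44*s))[:,:,::-1]
d=cams.capture('scene');save(d,'scene5')
cv2.imwrite('pics/rect5.png',np.vstack([rect(c,.034,''),rect(d,.034,'')]))
XX=cloud(d);b=[int(q) for q in models.spot_in('scene','marker_grip')[0]['extent']];print(b)
print('mk scene',big(XX,.066,.076,(b[0]-5,b[1]-5,b[2]+5,b[3]+5)))
st()
E
```

```text
base (3491, array([0.5289, 0.166 , 0.0122]), [array([553.3, 162.6]), array([139.5, 259.9]), np.float64(9.1)])
scale (1119, array([0.5125, 0.1593, 0.0343]), [array([514.1, 156.1]), array([ 44.1, 120.4]), np.float64(9.1)])
fin (104, array([0.584 , 0.1591, 0.0915]), [array([584.3, 158.7]), array([29. , 12.4]), np.float64(9.9)])
mk (64, array([0.522 , 0.1439, 0.0718]), [array([522.3, 143.5]), array([21.7,  9.8]), np.float64(10.1)])
[353, 306, 381, 332]
mk scene (123, array([0.5241, 0.1403, 0.0711]), [array([524.4, 141.3]), array([21.5, 10.7]), np.float64(3.3)])
t 22.05 p [0.3367 0.3648 0.1855] yaw 99.0 zax [ 0.  0. -1.] w 0.599 F [0.3  0.83 0.32]
```

View pics/rect5.png

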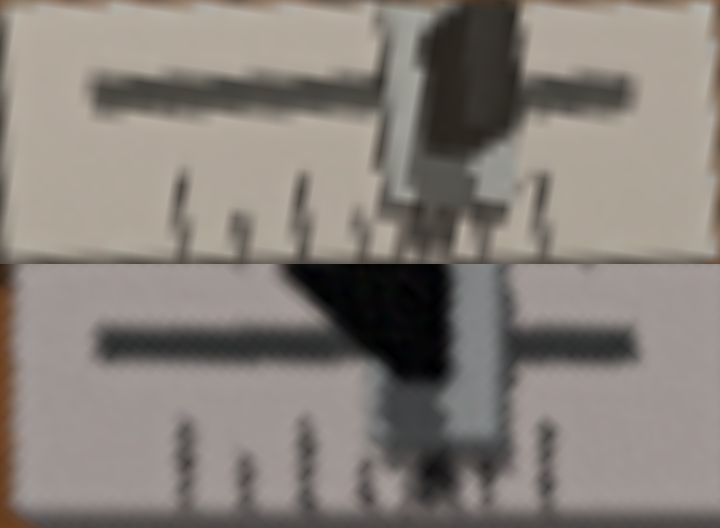

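View pics/scene5.png

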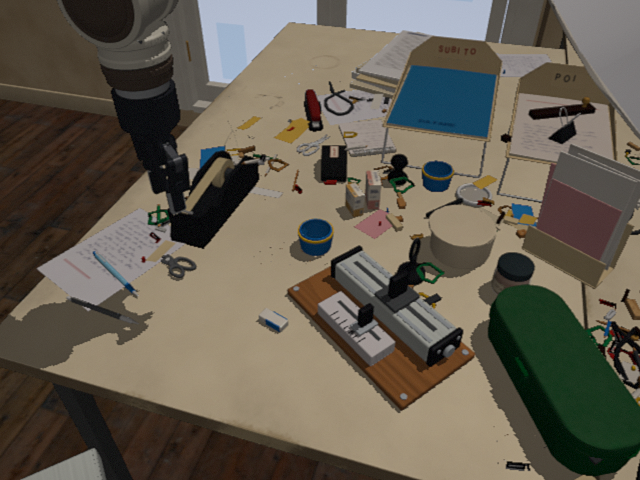

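Against the block and ticks the marker reads about 43.3 mm. The play I measured, about 22.6 mm, needs about 45.2 mm. That's within tolerance, but there is time to centre it, so I'll regrip and move it 2 mm right.

```bash

python3 -m handwheel '{"travel":[[-0.05,0.03,0],[-0.05,0.03,0],[-0.05,0.03,0],[-0.05,0.03,0],[-0.05,0.03,0],[0,0,0],[0,0,0]],"yaw":[0,0,0,0,0,0,0],"grip":[60,60,60,60,60,60,60]}' >/dev/null
python3 -c "
from st import *; from f import f,P0; f()
t=P0+uy*-.01708+ux*-.06248; st([*t,.0655])"
```

```text
t 22.93  y -17.25 mm x -62.70  Fy -0.79 Fx 0.11 Fz 0.02 w 0.598 z 0.1851
t 22.93 p [0.5235 0.1415 0.1851] yaw 98.97 zax [-0.001  0.    -1.   ] w 0.598 F [ 0.23 -0.76  0.02]
todo tool [0.0002 0.0003 0.1196]
```

```bash

python3 -m handwheel '{"travel":[[0,0,0.04],[0,0,0.04],[0,0,0.025],[0,0,0.014],[0,0,0],[0,0,0]],"yaw":[0,0,0,0,0,0],"grip":[60,60,60,60,60,60]}' >/dev/null
python3 -c "from f import f; f()"
python3 -m handwheel '{"travel":[[0,0,0],[0,0,0],[0,0,0],[0,0,0],[0,0,0],[0,0,0]],"yaw":[0,0,0,0,0,0],"grip":[30,20,16,12,0,0]}' 30 >/dev/null
python3 -c "from f import f; f()"
python3 -m handwheel '{"travel":[[-0.001,0,0],[-0.001,0,0],[0,0,0],[0,0,0]],"yaw":[0,0,0,0],"grip":[0,0,0,0]}' >/dev/null
python3 -c "from f import f; f()"
```

```text
t 23.68  y -16.00 mm x -62.04  Fy -0.82 Fx 0.14 Fz 0.86 w 0.601 z 0.0676
t 24.43  y -16.41 mm x -62.44  Fy -0.33 Fx -0.78 Fz 3.47 w 0.109 z 0.0665
t 24.93  y -18.29 mm x -62.45  Fy 1.29 Fx 0.10 Fz 5.07 w 0.114 z 0.0665
```

```bash

python3 -m handwheel '{"travel":[[-0.0007,0,0],[0,0,0],[0,0,0]],"yaw":[0,0,0],"grip":[0,0,0]}' >/dev/null
python3 -c "from f import f; f()"
python3 -m handwheel '{"travel":[[0,0,0],[0,0,0],[0,0,0],[0,0,0],[0,0,-0.01],[0,0,-0.03],[0,0,-0.04],[0,0,-0.04]],"yaw":[0,0,0,0,0,0,0,0],"grip":[30,60,60,60,60,60,60,60]}' >/dev/null
python3 -m handwheel '{"travel":[[0.05,-0.03,0],[0.05,-0.03,0],[0.05,-0.03,0],[0.05,-0.03,0],[0.05,-0.03,0],[0,0,0],[0,0,0]],"yaw":[0,0,0,0,0,0,0],"grip":[60,60,60,60,60,60,60]}' >/dev/null
python3 - <<'E'
from st import *
c=cams.capture('top');X=cloud(c)
s=big(X,.030,.038,(355,205,430,255));f=big(X,.086,.097,(360,170,440,232));m=big(X,.066,.078,(365,215,430,255));h=big(X,.008,.016,(315,170,465,270))
print(s,f,m,h)
print('marker',30-(m[2][0]-s[2][0])@uy, 30-(m[1][:2]*1e3-s[2][0])@uy,'carriage',(f[2][0]-h[2][0])@uy)
d=cams.capture('scene');save(d,'scene6')
im=cv2.resize(d['pixels'][270:380,300:420],None,fx=5,fy=5,interpolation=cv2.INTER_CUBIC);cv2.imwrite('pics/z6.png',im[:,:,::-1])
for k in ['seal_stamp_mid','ink_pot_mid','eraser_mid']: print(k,[np.round(r['extent']) for r in models.spot_in('scene',k)[:1]])
st()
E
```

```text
t 25.30  y -19.02 mm x -62.48  Fy 1.45 Fx 0.07 Fz 4.85 w 0.109 z 0.0664
(1125, array([0.5125, 0.1592, 0.0343]), [array([514.2, 156.2]), array([ 44.2, 120.5]), np.float64(9.1)]) (104, array([0.5841, 0.1592, 0.0914]), [array([584.5, 159. ]), array([29.8, 12.8]), np.float64(10.7)]) (64, array([0.5222, 0.1422, 0.0719]), [array([522.4, 141.8]), array([21.5, 10.3]), np.float64(10.0)]) (3491, array([0.5288, 0.1662, 0.0122]), [array([553.4, 162.5]), array([139.8, 260.2]), np.float64(9.1)])
marker 45.515654968699856 45.089057832548626 carriage -8.374664215242632
seal_stamp_mid []
ink_pot_mid []
eraser_mid [array([257., 306., 291., 331.])]
t 27.43 p [0.337  0.3622 0.1864] yaw 99.0 zax [ 0. -0. -1.] w 0.601 F [ 0.09  0.08 -0.37]
```

View pics/z6.png

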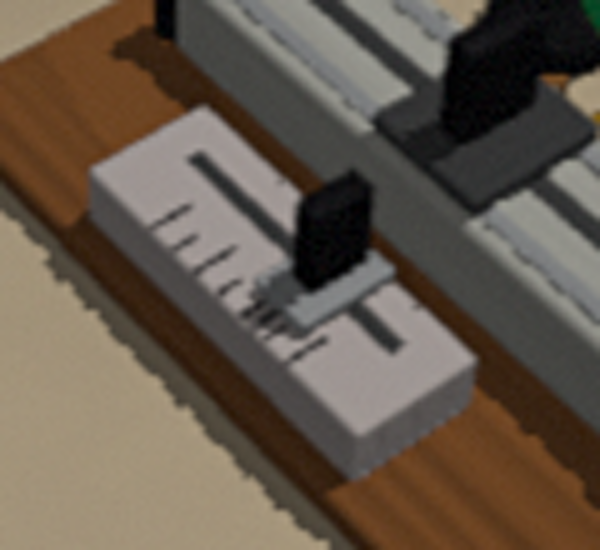

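```bash
python3 -c "
from h import *
print(workorder.sign_off())"
```

```text
the job is handed in; nothing more can be done
None
```

I rocked the carriage against both stops, left it loose near the middle of its play, and set the marker to the play I found. The job is handed in at about 27 s of the 58 s; no verdict is reported.

- **Play:** the resistance began at about -0.35 mm on the left and -23.0 mm on the right, measured along the unit's y. That gives about 22.6 mm of play, so the marker belongs at about 45.2 mm of travel. The most force I read was about 10 N on the left and 9 N on the right, well under 18 N.
- **Carriage:** I released it at about -12.2 mm. That is close to the middle of the play (-11.7 mm) and about 11 mm from either stop.
- **Marker:** my first setting measured about 43.3 mm against the scale block and ticks. I regripped it and moved it about 2 mm right, and the last top-camera check gave 45.1 to 45.5 mm, with the zero tick taken as 30 mm from the block's centre.
- **Disagreements:** camera and arm positions differ by a steady 2 mm or so. I therefore took the play from the arm's own travel and the marker from camera readings relative to the scale. By eye, the marker's small pointer against the ticks after the first setting read anywhere from 41 to 46 mm, so I did not rely on it.
- **Bystanders:** the eraser showed in the same place at the end. The network did not find the stamp or ink pot in the last picture. In the picture before the 2 mm correction they looked unmoved, and no later force reading showed a contact.

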